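# Clip the orange spring clip onto the glued strips

## Robot

A 6-joint arm with a two-finger parallel gripper is mounted at the origin on a cart in front of the work surface, level with it; the furniture and walls round the work are solid. World frame = base frame: x ahead of the robot, y to its left, z up, the work surface at z = 0. Lengths are in m, angles in rad, forces in N, time in s.
With the tool pointing down it reaches from about 0.35 to 0.975 m from the base axis. Payload 4.9 kg.
Tool frame: the origin (TCP) lies midway between the tips of the shut fingers; the grasp point (between the pads) lies 19 mm behind it (manip.pinch_z is the distance from the TCP to the grasp point, in m); z points along the fingers, y is the direction in which the jaws open and shut (so a half turn about z gives the same grasp; the last joint's range is limited). The gripper opens to 85 mm and grips with 20 to 120 N. Pads are 22 mm wide; open, the fingers measure 114 mm over their backs; the gripper's body (76 mm by 85 mm) begins 54 mm behind the grasp point. The pads swing forward as they close: fully open they stand 13 mm farther back than shut.
Start: joints at [1.165, 0.053, 1.613, -0, 1.476, -0.119], TCP at [0.177, 0.599, 0.231] pointing down, gripper open.
Joint ranges: [-3.01, 3.01], [-1.01, 2.22], [0.06, 2.58], [-1.02, 4.17], [0.09, 2.62], [-3.14, 3.14]. Speed limits (rad/s): [2.57, 2.57, 3.14, 3.14, 3.14, 3.14].

## Interface

Orientations are given as a unit quaternion [w, x, y, z].
In Python, from plant import manip gives the robot as it stands.
- The arm moves only by the tool drive_tool, never from a script. Its argument "commands" is text: rows parted by semicolons, each of 5 numbers parted by spaces: the finger opening in mm, from 0 to 85.4, then the shift along the tool's x, y, z in units of 30 mm (1.0 is 30 mm), then the turn about the tool's z in degrees. A call has exactly 8 rows; each row shifts and turns the commanded pose from where the row before left it, along the tool's axes as they then stand; what a row does not reach is not made up. A row lasts 1/8 s, in which the tool goes at most 62.5 mm and 10.7 degrees, less where a joint would pass 70% of its speed; a pose out of reach is approached as far as the arm can. A call is refused whole if a number of a shift passes 1 or a number of a turn 10.7, either way. A call with a gripper value outside its range is refused whole. The fingers move at their own pace and stop on an object; the grip force is fixed at half the most. Time passes only in rows, so rows that do not move let the fingers close, or fill a call up. It gives the time, the measured TCP pose, the force and the opening at its end, in the units of the state.
- manip.state(): the state, without advancing time (a new reading comes with each control period).
- manip.grab_frame(name): name is "scene" or "top"; returns the picture (480x640x3 uint8, red, green, blue); there is no depth.
- manip.camera_params(name): a dict with "fx", "fy", "cx", "cy" (pixels), "xyz" and "orientation" of the camera in the world. Camera axes: x right, y down, z forward; pixel columns grow to the right and rows downward; lengths in m; the calibration is good to about 2 mm. A picture is of the moment at which its call begins. camera_params takes no time and is no camera call.
- manip.job_done(): hands the job in, once; it reports no verdict.
The state is a dict: "time": time; "joint_pos": joint angles; "joint_vel": joint speeds; "joint_efforts": joint torques, N m; "tool_pos": TCP position; "tool_rot": TCP orientation; "contact_force": force on the tool from outside, world axes, zero at the start; "ft_torque": the same for the moment, N m; "gripper_width": opening from 0.0 (shut) to 1.0 (fully open).
Only numpy, scipy, OpenCV 4.12 (cv2) and the standard library are available. Lean on these libraries where they do the work, as an engineer would, in place of code of your own. Each camera call takes 0.05 s, during which the arm holds its last target. There are 200 camera calls.

## Task

The two glued strips standing in the grey bonding jig must be held together while the glue sets: squeeze the spring clip with the orange wings open and clip it over the top edge of the strips at the yellow mark, square to the edge and pushed down until it sits on the edge, then let go. Leave the clip with the blue wings and the glue bottle where they stand.

Things in the scene. Friction and masses are not known exactly. Their poses are not given: they have to be found in the camera images.
- clip_orange: Spring clip, orange wings, stands jaws-down; 80 g, 50 mm long, 77 mm high. Origin: between the jaw tips, at the underside; z up, y along its hinge (hinge z = 41 mm), x: line along which wings and jaws move. Wings on +x and -x, 36 mm long in y, z = 43 to 77 mm, splayed, 53 mm over the tops. The black block that sits on the edge has its underside at z = 30.5 mm, so 30 mm of jaw goes below the edge
- clip_orange_jaw_a (a joint): Orange clip's jaw angle (rad): 0 shut, 0.075 on the strips, 0.32 full. Pinch the wings along x from above, fingertips at clip z = 52 mm: about 9 N squeezes them to a stop (upright, 28 mm over both), jaws then gape 26 mm at the tips, 20 mm at the pads' top; hold with about 25 N and the clip hangs rigid. Let go: it springs shut with about 4 N
- clip_blue: A like clip with blue wings, standing on the desk; same size and axes. Not to be used
- jig_mark (a point): Middle of the top edge of two strips (aluminium and green; together 6 mm thick, 110 mm long) upright in a grey jig, 64 x 140 x 18 mm, fixed to the desk; at the yellow mark (10 mm wide), 90 mm above the desk. x across the strips, y along the edge, z up. Both faces are free down to 60 mm below the edge
- glue_bottle: Glue bottle with a red cap, 36 x 42 x 106 mm, standing on the desk beside the work; origin at the centre of its underside
Mind the look-alikes: they are no part of the job. Leave any purple look-alike of the clip_orange alone.

How it is judged:
By the outcome, as a careful person would: the job done as asked, in the order asked, and still so for the second after the job is handed in, with the robot touching nothing.
It also fails if it takes over 32 s, if anything falls off the work surface, if the arm or the gripper's body presses on something with over 40 N, if the wrist force passes 120 N, or if a joint passes its speed limit or range.

## Working session

There is one attempt and no reset: what is moved stays moved. The work goes in short steps, Python scripts to look and compute and a tool call to move; the robot and the scene stay as the last step left them, time stands still between calls to the robot, and variables do not carry over. Pictures are saved under pics/ and viewed, about 8 in all and at most 12, crops included, and the job is handed in when it is done.

Besides the shell and the picture viewer there is one more tool, called after ">>>" as a command line: name --argument value ..., lists and objects as JSON in quotes. drive_tool: Moves the arm, as the interface text tells. Its arguments: {"type":"object","properties":{"commands":{"type":"string"}},"required":["commands"]}

```bash
mkdir -p pics
python3 - <<'E'
from plant import manip
import cv2
for n in("scene","top"):
    cv2.imwrite(f"pics/{n}0.png",manip.grab_frame(n)[:,:,::-1]); print(n,manip.camera_params(n))
s=manip.state();print(s)
E
```

```text
scene {'fx': 586.6983431572412, 'fy': 586.6983431572412, 'cx': 310.514938502038, 'cy': 237.7030586098545, 'xyz': array([ 0.11536986, -0.41935398,  0.78408122]), 'orientation': array([-0.39671104,  0.88408515, -0.22394782,  0.10421696])}
top {'fx': 468.5399678656335, 'fy': 468.5399678656335, 'cx': 316.25678416194864, 'cy': 239.71790071928237, 'xyz': array([0.45820316, 0.29659669, 1.01020166]), 'orientation': array([ 0.02487351, -0.69610915,  0.7170266 , -0.02619589])}
{'time': 0.1, 'joint_pos': array([ 1.16494619e+00,  5.32939307e-02,  1.61415091e+00, -1.46124869e-05,
        1.47601241e+00, -1.18973374e-01]), 'joint_vel': array([-0.00153064, -0.00030534, -0.00533981,  0.00070862, -0.00055644,
        0.00159127]), 'joint_efforts': array([ 4.97876263e-04, -3.94901848e+01, -3.71363819e+01, -5.79383436e-05,
        3.87869120e-03,  2.36567161e-06]), 'tool_pos': array([0.17661172, 0.59893867, 0.23018751]), 'tool_rot': array([-2.34824122e-04,  1.42946268e-01,  9.89730011e-01, -9.02269674e-04]), 'contact_force': array([ 0.62399325,  0.05490746, -1.40756976]), 'ft_torque': array([-0.03151189, -0.01291272, -0.03315238]), 'gripper_width': 0.9986582326655312}
```

View pics/scene0.png

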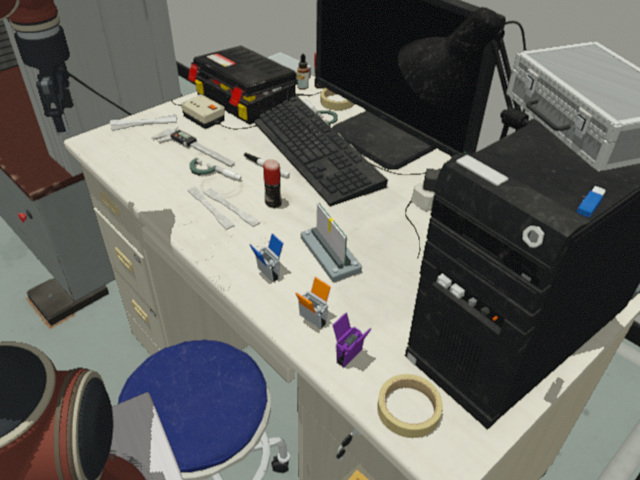

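View pics/top0.png

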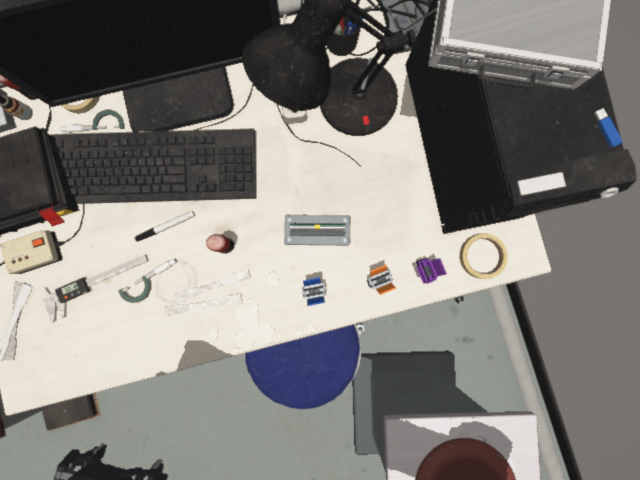

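The top view shows orange clip at (381,278), blue at (315,290), purple look-alike at (431,269), jig mark at (318,226), and bottle at (219,242). The orange-winged one fits the description. I'll confirm it enlarged.

```bash
cat > h.py <<'E'
import numpy as np, cv2
from scipy.spatial.transform import Rotation as R
from plant import manip
def rot(q): return R.from_quat([q[1],q[2],q[3],q[0]])
def ray(n,u,v,z):
    c=manip.camera_params(n); d=rot(c["orientation"]).apply([(u-c["cx"])/c["fx"],(v-c["cy"])/c["fy"],1])
    return c["xyz"]+d*(z-c["xyz"][2])/d[2]
def proj(n,p):
    c=manip.camera_params(n); q=rot(c["orientation"]).inv().apply(np.asarray(p)-c["xyz"])
    return q[...,:2]/q[...,2:]*[c["fx"],c["fy"]]+[c["cx"],c["cy"]]
E
python3 - <<'E'
from h import *
t=cv2.imread("pics/top0.png");s=cv2.imread("pics/scene0.png")
a=cv2.resize(t[205:305,280:400],None,fx=6,fy=6,interpolation=cv2.INTER_CUBIC)[:, :]
cv2.imwrite("pics/c1.png",a)
b=cv2.resize(s[195:345,245:375],None,fx=4,fy=4,interpolation=cv2.INTER_CUBIC)
cv2.imwrite("pics/c2.png",b)
for n,im in(("top",t),("scene",s)):
    h=cv2.cvtColor(im,cv2.COLOR_BGR2HSV)
    box=(slice(255,300),slice(360,405)) if n=="top" else (slice(270,335),slice(285,340))
    m=cv2.inRange(h,(5,130,90),(18,255,255)); k=np.zeros_like(m);k[box]=m[box]
    _,_,st,c=cv2.connectedComponentsWithStats(k);print(n,"orange",st[1:].tolist(),c[1:].round(1).tolist())
    box=(slice(205,250),slice(280,355)) if n=="top" else (slice(200,250),slice(310,350))
    m=cv2.inRange(h,(22,120,90),(34,255,255)); k=np.zeros_like(m);k[box]=m[box]
    _,_,st,c=cv2.connectedComponentsWithStats(k);print(n,"yellow",st[1:].tolist(),c[1:].round(1).tolist())
print(ray("top",318,226,.09),ray("top",381,278,.06),ray("top",315,290,.06))
E
```

```text
top orange [[371, 265, 16, 11, 85], [377, 284, 18, 10, 101]] [[378.2, 269.9], [385.4, 288.5]]
top yellow [[315, 225, 5, 4, 18]] [[316.8, 226.4]]
scene orange [[311, 277, 19, 24, 266], [296, 293, 19, 20, 141]] [[320.3, 288.7], [305.5, 302.4]]
scene yellow [[328, 218, 5, 15, 35]] [[329.7, 224.4]]
[0.5517873  0.28964457 0.09      ] [0.44550155 0.1652711  0.06      ] [0.42533368 0.29934685 0.06      ]
```

View pics/c1.png

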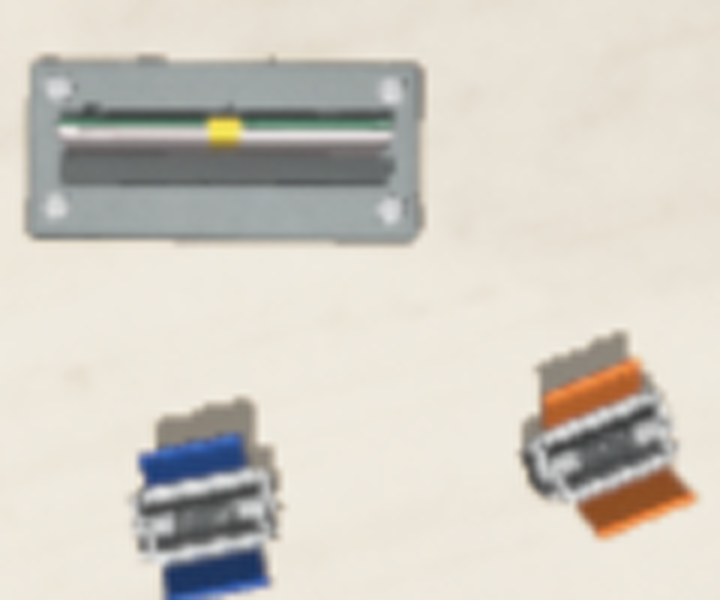

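View pics/c2.png

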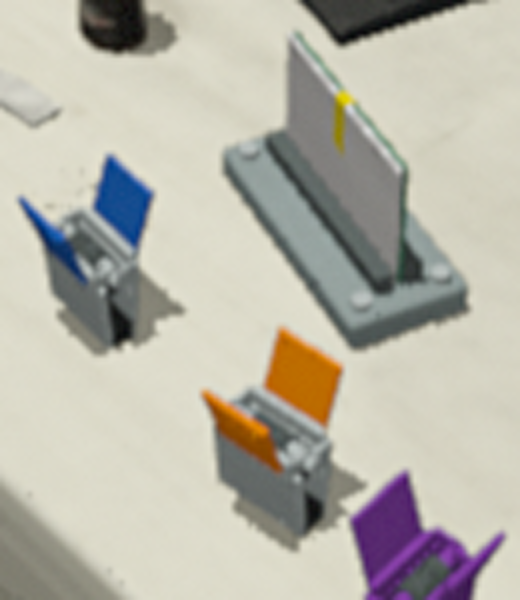

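The crops show the orange clip (wing corners at about (370,271), (386,265), (380,294), (396,287)). The edge runs nearly horizontally in the top view, with the mark at (317,227). The purple one is a separate clip further right. Now the poses.

```bash
cat >> h.py <<'E'
def delta(target,yaw=None):
    "shift in tool axes (units of 30 mm) after the turn, turn in deg about tool z"
    s=manip.state(); r=rot(s["tool_rot"]); y=r.apply([0,1,0]); cur=np.degrees(np.arctan2(y[1],y[0]))
    t=0 if yaw is None else -((yaw-cur+90)%180-90)
    d=(r*R.from_euler("z",t,degrees=True)).inv().apply(np.asarray(target)-s["tool_pos"])/.03
    print("t",s["time"],"pos",s["tool_pos"].round(4),"yaw",cur.round(2),"zaxis",r.apply([0,0,1]).round(3),"turn",round(t,1),"shift",d.round(2),"F",s["contact_force"].round(1),"w",round(s["gripper_width"]*85.4,1),"j",s["joint_pos"].round(2))
E
python3 - <<'E'
from h import *
f=lambda p,z:ray("top",280+(p[0]+.5)/6-.5,205+(p[1]+.5)/6-.5,z)
A,B,C,D=[f(p,.077) for p in((543,395),(638,360),(600,537),(695,495))]
c=(A+B+C+D)/4; x=(A+B-C-D)/2; y=(A-B+C-D)/2
print("clip",c,"lens",np.linalg.norm(x),np.linalg.norm(y),"yaw",np.degrees(np.arctan2(x[1],x[0])),np.degrees(np.arctan2(-y[0],y[1])))
e1,e2,m=f((60,127),.09),f((392,130),.09),f((225,131),.09)
print("edge",e1,e2,np.linalg.norm(e1-e2),(e1+e2)/2,"mark",m,"jig x yaw",np.degrees(np.arctan2(-(e1-e2)[0],(e1-e2)[1])))
jc=[f(p,.018) for p in((32,60),(422,65),(412,240),(28,236))]
print("jig top yaw",[np.degrees(np.arctan2(-(a-b)[0],(a-b)[1])) for a,b in((jc[0],jc[1]),(jc[3],jc[2]))],np.mean(jc,0))
yaw=np.degrees(np.arctan2(x[1],x[0]))
# cross-check in the scene view
print("scene proj clip top",proj("scene",[c])[0],"mark",proj("scene",[m])[0])
delta([c[0],c[1],.15],yaw)
E
```

```text
clip [0.44361007 0.16423641 0.077     ] lens 0.04922987191312711 0.03402051022675339 yaw 20.24235586171273 20.203093621371192
edge [0.55393947 0.34567961 0.09      ] [0.54972254 0.23656724 0.09      ] 0.1091938253854367 [0.551831   0.29112342 0.09      ] mark [0.55101505 0.29147722 0.09      ] jig x yaw -2.213238670497257
jig top yaw [np.float64(-2.43124036295851), np.float64(-2.292813560862805)] [0.55151186 0.29180728 0.018     ]
scene proj clip top [313.04453067 288.98437537] mark [330.90488076 219.83126903]
t 0.1 pos [0.1766 0.5989 0.2302] yaw 73.56 zaxis [-0.001 -0.002 -1.   ] turn 53.3 shift [-16.67   3.34   2.69] F [ 0.6  0.1 -1.4] w 85.3 j [ 1.16  0.05  1.61 -0.    1.48 -0.12]
```

>>> drive_tool --commands "85 0 0 0 10.66; 85 0 0 0 10.66; 85 0 0 0 10.66; 85 0 0 0 10.66; 85 0 0 0 10.66; 85 -0.9 0.2 0 0; 85 -1 0.2 0 0; 85 -1 0.2 0 0"

```text
time: 1.1
tool_pos: [0.224, 0.5231, 0.2306]
tool_rot: [0.0, 0.572, 0.821, -0.001]
contact_force: [0.1, -0.4, -0.2]
gripper_width: 0.996
```

>>> drive_tool --commands "85 -1 0.2 0 0; 85 -1 0.2 0 0; 85 -1 0.2 0 0; 85 -1 0.2 0 0; 85 -1 0.2 0 0; 85 -1 0.2 0 0; 85 -1 0.2 0 0; 85 -1 0.2 0 0"

```text
time: 2.1
tool_pos: [0.3521, 0.3145, 0.2308]
tool_rot: [-0.0, 0.572, 0.821, -0.0]
contact_force: [0.1, -0.4, 0.0]
gripper_width: 0.991
```

>>> drive_tool --commands "85 -1 0.2 0 0; 85 -1 0.2 0 0; 85 -1 0.2 0 0; 85 -1 0.2 0 0; 85 -1 0.2 0.5 0; 85 -0.7 0.1 0.8 0; 85 0 0 0.8 0; 85 0 0 0 0"

```text
time: 3.1
tool_pos: [0.4404, 0.166, 0.1656]
tool_rot: [-0.002, 0.572, 0.82, -0.002]
contact_force: [-0.4, -1.3, -0.6]
gripper_width: 0.998
```

Run:
```python
from h import *
delta([.4436,.1642,.051],20.2)
im=manip.grab_frame("scene")[:,:,::-1]
t=manip.grab_frame("top")[:,:,::-1]
a=cv2.resize(im[190:350,230:390],(560,560),interpolation=cv2.INTER_CUBIC)
cv2.imwrite("pics/d1.png",a)
```

```text
t 3.1 pos [0.4404 0.166  0.1656] yaw 20.23 zaxis [-0.005 -0.001 -1.   ] turn 0.0 shift [-0.09  0.1   3.82] F [-0.4 -1.3 -0.6] w 85.2 j [ 0.2  -0.28  2.03  0.    1.4  -0.15]
```

View pics/d1.png

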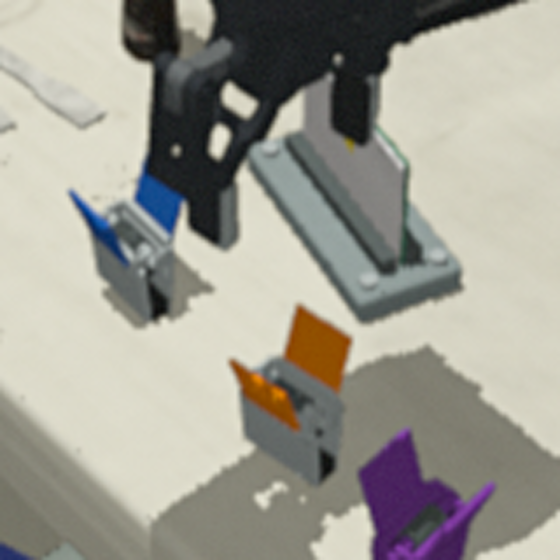

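The fingers hover level with the clip along its x, clear of everything, and the yaw matches. Descending and pinching.

>>> drive_tool --commands "85 -0.09 0.1 0.7 0; 85 0 0 0.9 0; 85 0 0 0.9 0; 85 0 0 0.9 0; 85 0 0 0.4 0; 85 0 0 0.05 0; 85 0 0 0 0; 85 0 0 0 0"

```text
time: 4.2
tool_pos: [0.4469, 0.1653, 0.0541]
tool_rot: [0.001, 0.572, 0.821, 0.001]
contact_force: [-0.6, -0.1, 0.0]
gripper_width: 0.998
```

Run:
```python
from h import *
delta([.4436,.1642,.050],20.2)
```

```text
t 4.2 pos [0.4469 0.1653 0.0541] yaw 20.27 zaxis [ 0.002  0.    -1.   ] turn 0.1 shift [ 0.   -0.12  0.14] F [-0.6 -0.1  0. ] w 85.2 j [ 0.2  -0.13  2.1   0.    1.17 -0.16]
```

>>> drive_tool --commands "85 0 -0.1 0.14 0; 85 0 0 0 0; 60 0 0 0 0; 50 0 0 0 0; 40 0 0 0 0; 32 0 0 0 0; 20 0 0 0 0; 10 0 0 0 0"

```text
time: 5.2
tool_pos: [0.4482, 0.1652, 0.0532]
tool_rot: [0.004, 0.572, 0.82, 0.004]
contact_force: [3.4, 1.8, 11.5]
gripper_width: 0.306
```

>>> drive_tool --commands "0 0 0 0 0; 0 0 0 0 0; 0 0 0 0 0; 0 0 0 -0.3 0; 0 0 0 -0.6 0; 0 0 0 -0.9 0; 0 0 0 -0.9 0; 0 0 0 -0.9 0"

```text
time: 6.2
tool_pos: [0.4426, 0.1639, 0.1578]
tool_rot: [-0.0, 0.572, 0.82, -0.0]
contact_force: [0.6, 0.2, -0.7]
gripper_width: 0.301
```

Run:
```python
from h import *
delta([.551,.2915,.155],-2.3)
im=manip.grab_frame("scene")[:,:,::-1]
cv2.imwrite("pics/d2.png",cv2.resize(im[140:340,220:420],(600,600),interpolation=cv2.INTER_CUBIC))
```

```text
t 6.2 pos [0.4426 0.1639 0.1578] yaw 20.27 zaxis [-0.001 -0.    -1.   ] turn 22.6 shift [4.39 3.44 0.09] F [ 0.6  0.2 -0.7] w 25.7 j [ 0.2  -0.27  2.04 -0.    1.38 -0.16]
```

View pics/d2.png

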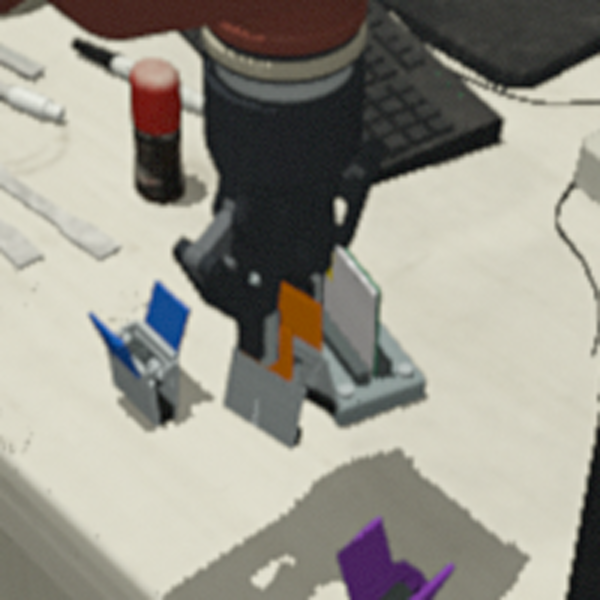

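The clip is held with its jaws gaped, hanging upright. I'll check its offset in the grasp from the near jaw's lower corners, at about (295,274) and (319,288).

Run:
```python
from h import *
s=manip.state();r=rot(s["tool_rot"]);Y=r.apply([0,1,0]);X=np.cross([0,0,1],Y)  # clip x=Y(tool), clip y
im=cv2.imread("pics/d2.png")
for z in(.102,.107,.112):
  for p in((225,402),(298,446)):
    w=ray("scene",220+p[0]/3,140+p[1]/3,z)-s["tool_pos"]; print(z,"clip x,y mm",(w@Y*1e3).round(1),(w@X*1e3).round(1))
for dz in(.050,.053):
  pts=[[-.015,-.025,0],[-.015,.025,0],[-.012,.025,.03],[-.012,-.025,.03],[-.014,-.018,.077],[-.014,.018,.077],[.014,.018,.077],[.014,-.018,.077]]
  P=[s["tool_pos"]+a*Y+b*X+np.array([0,0,c-dz]) for a,b,c in pts]
  for q in (proj("scene",P)-[220,140])*3: cv2.circle(im,tuple(int(v) for v in q),3,(0,0,255) if dz<.051 else (0,255,0),-1)
cv2.imwrite("pics/d3.png",im[200:500,150:450].repeat(2,0).repeat(2,1))
```

```text
0.102 clip x,y mm -13.9 29.1
0.102 clip x,y mm -12.6 -22.2
0.107 clip x,y mm -17.5 25.7
0.107 clip x,y mm -16.2 -25.2
0.112 clip x,y mm -21.1 22.3
0.112 clip x,y mm -19.8 -28.2
```

View pics/d3.png

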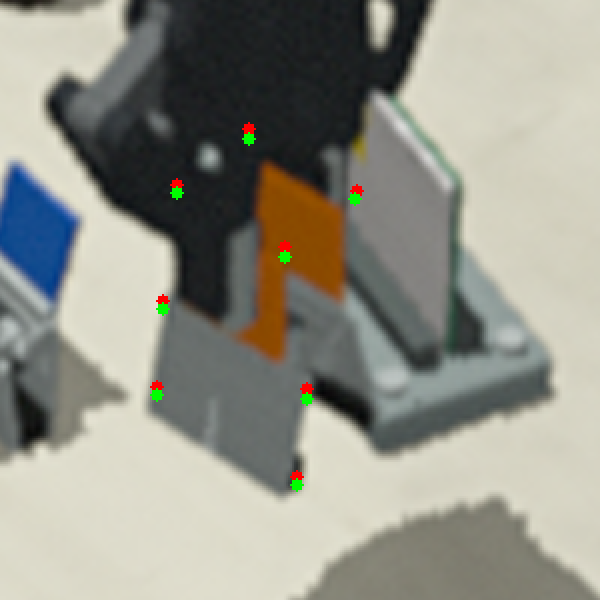

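>>> drive_tool --commands "0 0 0 -0.3 10; 0 0 0 -0.1 10; 0 0 0 0 2.6; 0 0.8 0.6 0 0; 0 0.9 0.7 0 0; 0 0.9 0.7 0 0; 0 0.9 0.7 0 0; 0 0.8 0.65 0 0"

```text
time: 7.25
tool_pos: [0.5489, 0.2896, 0.1679]
tool_rot: [-0.0, 0.721, 0.693, -0.001]
contact_force: [1.0, 0.1, -0.0]
gripper_width: 0.302
```

>>> drive_tool --commands "0 0 0 0 0; 0 0 0 0 0; 0 0 0 0 0; 0 0 0 0 0; 0 0 0 0 0; 0 0 0 0 0; 0 0 0 0 0; 0 0 0 0 0"

```text
time: 8.25
tool_pos: [0.5488, 0.2889, 0.1686]
tool_rot: [-0.0, 0.721, 0.693, -0.0]
contact_force: [0.4, -0.7, -0.4]
gripper_width: 0.303
```

Run:
```python
from h import *
delta([.551,.2915,.112],-2.3)
im=manip.grab_frame("scene")[:,:,::-1]
cv2.imwrite("pics/full4.png",im)
cv2.imwrite("pics/d4.png",cv2.resize(im[160:290,265:395],(650,650),interpolation=cv2.INTER_CUBIC))
```

```text
t 8.25 pos [0.5488 0.2889 0.1686] yaw -2.33 zaxis [-0. -0. -1.] turn -0.0 shift [0.09 0.07 1.89] F [ 0.4 -0.7 -0.4] w 25.9 j [0.36 0.09 1.68 0.   1.37 0.41]
```

View pics/d4.png

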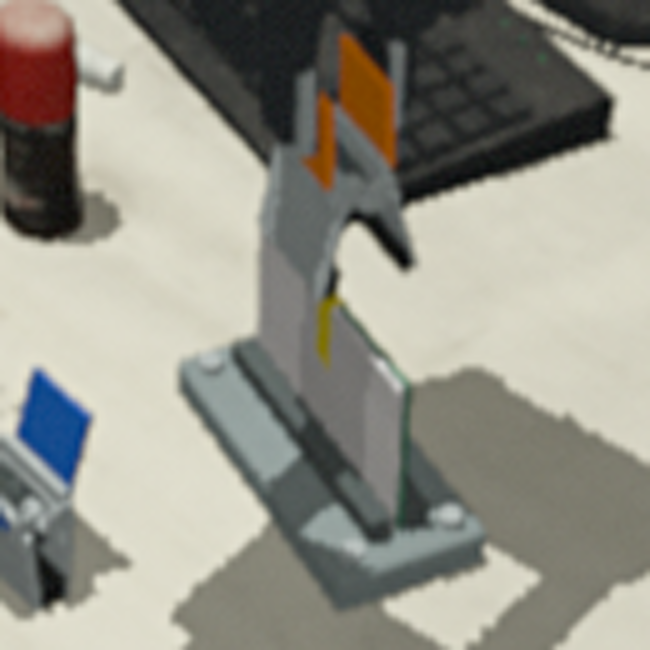

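Run:
```python
from h import *
s=manip.state();r=rot(s["tool_rot"]);Y=r.apply([0,1,0]);X=np.cross([0,0,1],Y)
for dz in(.048,.050,.052,.054,.056,.058):
  o=[]
  for p in((365,283),(318,298),(412,268)):
    w=ray("scene",265+(p[0]+.5)/5-.5,160+(p[1]+.5)/5-.5,s["tool_pos"][2]-dz)-s["tool_pos"]; o+=[(w@Y*1e3).round(1),(w@X*1e3).round(1)]
  print(dz,o)
im=cv2.resize(cv2.imread("pics/full4.png")[160:290,265:395],(650,650),interpolation=cv2.INTER_CUBIC)
for (ex,ey,dz),col in(((0,0,.052),(0,0,255)),((0,.003,.056),(0,255,0))):
  B=lambda a,b,c:s["tool_pos"]+(a+ex)*Y+(b+ey)*X+np.array([0,0,c-dz])
  L=[[(-.014,-.018,.077),(-.014,.018,.077)],[(.014,-.018,.077),(.014,.018,.077)],[(-.014,-.025,0),(-.014,.025,0)],[(.014,-.025,0),(.014,.025,0)],[(0,-.025,.0305),(0,-.025,.041)]]
  for a,b in L:
    q=(proj("scene",[B(*a),B(*b)])-[265,160])*5
    cv2.line(im,tuple(q[0].astype(int).tolist()),tuple(q[1].astype(int).tolist()),col,1)
cv2.imwrite("pics/d5.png",im[:400,200:500].repeat(2,1).repeat(2,0)[:600])
```

```text
0.048 [np.float64(-0.3), np.float64(-25.7), np.float64(-19.3), np.float64(-25.8), np.float64(18.8), np.float64(-25.5)]
0.05 [np.float64(0.9), np.float64(-23.5), np.float64(-18.1), np.float64(-23.7), np.float64(20.1), np.float64(-23.4)]
0.052 [np.float64(2.1), np.float64(-21.4), np.float64(-16.9), np.float64(-21.5), np.float64(21.4), np.float64(-21.3)]
0.054 [np.float64(3.3), np.float64(-19.3), np.float64(-15.8), np.float64(-19.4), np.float64(22.6), np.float64(-19.2)]
0.056 [np.float64(4.5), np.float64(-17.2), np.float64(-14.6), np.float64(-17.3), np.float64(23.9), np.float64(-17.1)]
0.058 [np.float64(5.7), np.float64(-15.1), np.float64(-13.5), np.float64(-15.2), np.float64(25.2), np.float64(-15.0)]
```

View pics/d5.png

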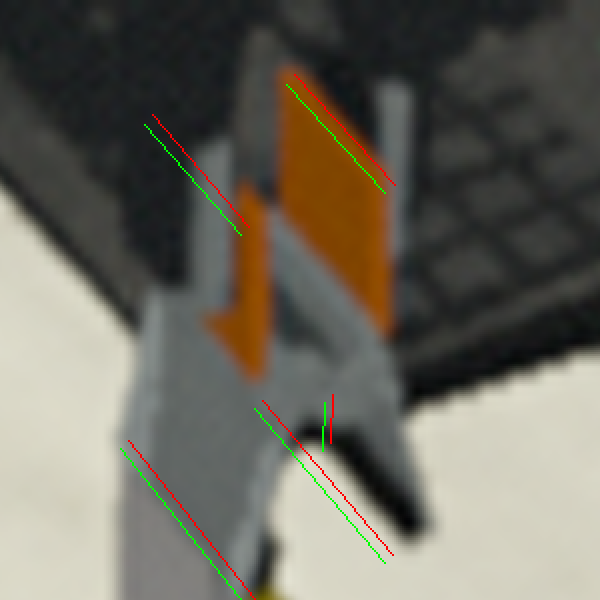

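The overlay shows the clip centred in the grasp (offset about 0 in x and y, TCP about 48.5 mm above the jaw tips), square over the edge and astride the mark. I'm correcting by 2 to 3 mm and descending.

>>> drive_tool --commands "0 0.09 0.07 0 0; 0 0 0 0 0; 0 0 0 0.3 0; 0 0 0 0.5 0; 0 0 0 0.5 0; 0 0 0 0.4 0; 0 0 0 0.1 0; 0 0 0 0 0"

```text
time: 9.3
tool_pos: [0.5511, 0.2914, 0.1146]
tool_rot: [0.0, 0.721, 0.693, -0.0]
contact_force: [-0.4, -0.6, 0.3]
gripper_width: 0.301
```

Run:
```python
from h import *
delta([.551,.2915,.108],-2.3)
```

```text
t 9.3 pos [0.5511 0.2914 0.1146] yaw -2.33 zaxis [-0. -0. -1.] turn -0.0 shift [ 0.   -0.    0.22] F [-0.4 -0.6  0.3] w 25.7 j [ 0.37  0.15  1.71 -0.    1.28  0.41]
```

>>> drive_tool --commands "0 0 0 0.05 0; 0 0 0 0.04 0; 0 0 0 0.04 0; 0 0 0 0 0; 0 0 0 0 0; 0 0 0 0 0; 0 0 0 0 0; 0 0 0 0 0"

```text
time: 10.3
tool_pos: [0.5513, 0.2915, 0.1145]
tool_rot: [0.0, 0.721, 0.693, -0.0]
contact_force: [-7.6, -4.4, 15.7]
gripper_width: 0.299
```

>>> drive_tool --commands "0 0 0 0.04 0; 0 0 0 0.03 0; 0 0 0 0.03 0; 0 0 0 0 0; 0 0 0 0 0; 0 0 0 0 0; 0 0 0 0 0; 0 0 0 0 0"

```text
time: 11.3
tool_pos: [0.5518, 0.2917, 0.1142]
tool_rot: [0.0, 0.721, 0.693, 0.0]
contact_force: [-12.4, -6.0, 26.0]
gripper_width: 0.301
```

Run:
```python
from h import *
im=manip.grab_frame("scene")[:,:,::-1]
cv2.imwrite("pics/d6.png",cv2.resize(im[175:265,285:375],(590,590),interpolation=cv2.INTER_CUBIC))
s=manip.state()
print(s["contact_force"],s["ft_torque"])
```

```text
[-12.57608948  -6.96079379  26.24647631] [-1.15006686  2.45780402 -0.00499619]
```

View pics/d6.png

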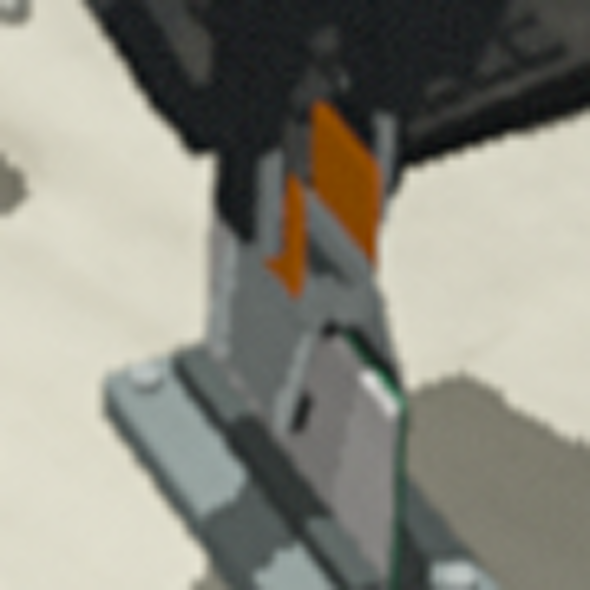

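The block sits on the strip edge with a jaw on each face. I'll relax the press slightly, then release.

>>> drive_tool --commands "0 0 0 -0.06 0; 0 0 0 -0.06 0; 0 0 0 0 0; 0 0 0 0 0; 0 0 0 0 0; 0 0 0 0 0; 0 0 0 0 0; 0 0 0 0 0"

```text
time: 12.35
tool_pos: [0.5516, 0.2916, 0.1143]
tool_rot: [0.0, 0.721, 0.693, 0.0]
contact_force: [-5.7, -3.0, 11.2]
gripper_width: 0.301
```

>>> drive_tool --commands "30 0 0 0 0; 35 0 0 0 0; 40 0 0 0 0; 48 0 0 0 0; 56 0 0 0 0; 65 0 0 0 0; 75 0 0 0 0; 85 0 0 0 0"

```text
time: 13.35
tool_pos: [0.551, 0.2915, 0.1114]
tool_rot: [0.0, 0.721, 0.693, 0.0]
contact_force: [-0.8, 0.7, 0.7]
gripper_width: 0.995
```

>>> drive_tool --commands "85 0 0 0 0; 85 0 0 0 0; 85 0 0 0 0; 85 0 0 0 0; 85 0 0 0 0; 85 0 0 -0.2 0; 85 0 0 -0.4 0; 85 0 0 -0.6 0"

```text
time: 14.35
tool_pos: [0.5509, 0.2914, 0.1482]
tool_rot: [-0.0, 0.721, 0.693, -0.0]
contact_force: [-0.1, -1.0, 0.2]
gripper_width: 0.997
```

>>> drive_tool --commands "85 0 0 -0.8 0; 85 0 0 -1 0; 85 0 0 -1 0; 85 0.5 -1 -0.5 0; 85 0.5 -1 0 0; 85 0.5 -1 0 0; 85 0.5 -1 0 0; 85 0 0 0 0"

```text
time: 15.35
tool_pos: [0.4324, 0.3574, 0.2482]
tool_rot: [0.0, 0.72, 0.694, 0.001]
contact_force: [0.0, 0.2, -0.3]
gripper_width: 0.995
```

Run:
```python
from h import *
delta([.551,.2915,.112],-2.3)
a=manip.grab_frame("scene")[:,:,::-1];b=manip.grab_frame("top")[:,:,::-1]
a=cv2.resize(a[180:270,285:375],(400,400),interpolation=cv2.INTER_CUBIC)
b=cv2.resize(b[190:265,280:355],(400,400),interpolation=cv2.INTER_CUBIC)
cv2.imwrite("pics/e1.png",np.hstack([a,b]))
```

```text
t 15.35 pos [0.4324 0.3574 0.2482] yaw -2.17 zaxis [ 0.002  0.001 -1.   ] turn 0.1 shift [-2.04  4.03  4.54] F [ 0.   0.2 -0.3] w 85.0 j [ 0.56 -0.11  1.75  0.    1.51  0.6 ]
```

View pics/e1.png

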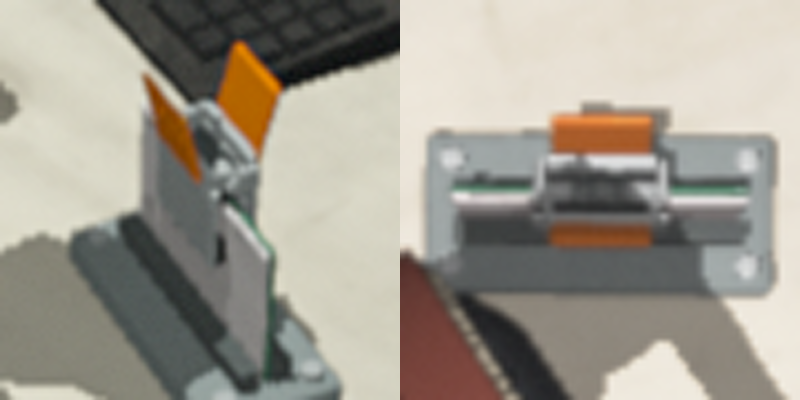

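The clip stands square across the edge, centred on the strips in the top view. I'll check the height by triangulating the wing corners before handing in.

Run:
```python
from h import *
for sc,tp in(((238,42),(152,115)),((282,90),(252,115)),((146,74),(152,245)),((198,178),(252,245))):
    u=(285+(sc[0]+.5)*90/400-.5,180+(sc[1]+.5)*90/400-.5);v=(280+(tp[0]+.5)*75/400-.5,190+(tp[1]+.5)*75/400-.5)
    z=np.linspace(.1,.17,141);d=[np.linalg.norm(ray("scene",*u,q)-ray("top",*v,q)) for q in z];i=int(np.argmin(d))
    print(z[i].round(4),d[i].round(4),ray("top",*v,z[i]).round(4))
```

```text
0.1415 0.0009 [0.5749 0.3077 0.1415]
0.141 0.0003 [0.574  0.2727 0.141 ]
0.1405 0.0019 [0.5294 0.309  0.1405]
0.1115 0.0048 [0.5307 0.2733 0.1115]
```

Run:
```python
from h import *
for sc,tp in(((282,328),(543,395)),((343,370),(638,360)),((204,392),(600,537))):
    u=(245+(sc[0]+.5)/4-.5,195+(sc[1]+.5)/4-.5);v=(280+(tp[0]+.5)/6-.5,205+(tp[1]+.5)/6-.5)
    z=np.linspace(.04,.12,161);d=[np.linalg.norm(ray("scene",*u,q)-ray("top",*v,q)) for q in z];i=int(np.argmin(d))
    print("on desk, want .077:",z[i].round(4),d[i].round(4))
s=manip.grab_frame("scene")[:,:,::-1]
im=cv2.resize(s[185:255,310:355],None,fx=8,fy=8,interpolation=cv2.INTER_CUBIC)
im2=im.copy()
X=np.array([np.cos(-.0402),np.sin(-.0402),0]);Y=np.array([-X[1],X[0],0]);m=np.array([.551,.2915,0])
for h,col in((.0595,(0,0,255)),(.0655,(0,255,0))):
  P=[m+a*X+b*Y+[0,0,h+c] for a,b,c in((.0225,.018,.0782),(.0225,-.018,.0782),(-.0225,-.018,.0782),(-.0225,.018,.0782),(-.003,-.025,.0305),(.003,-.025,.0305),(-.004,-.025,0),(-.004,.025,0))]
  for q in (proj("scene",P)-[310,185])*8: cv2.circle(im2,tuple(int(v) for v in q),4,col,1)
cv2.imwrite("pics/e2.png",np.hstack([im,im2]))
```

```text
on desk, want .077: 0.076 0.0004
on desk, want .077: 0.0745 0.0002
on desk, want .077: 0.076 0.0008
```

View pics/e2.png

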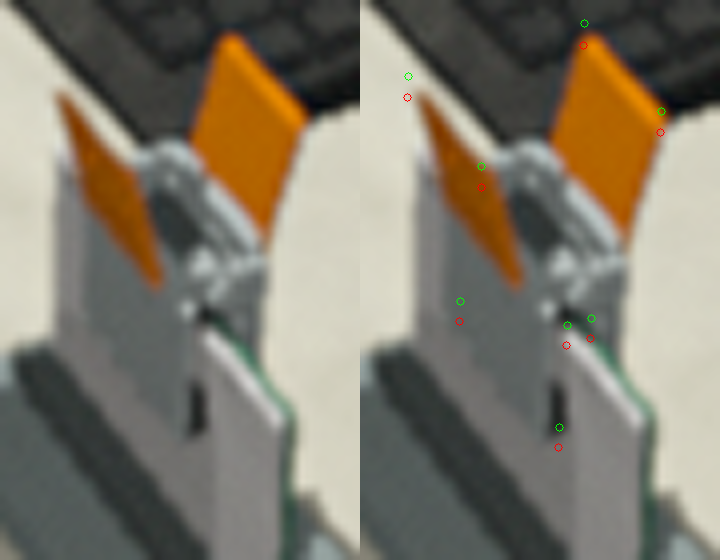

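Allowing for the wings' rotation about the hinge (top at about 79 mm when on the strips), the wing tops read about 2–3 mm high. That is within measuring error, but opening the fingers may have dragged the clip up a little. I'll press gently with shut fingers on the middle between the wings, turned 90° so the 22 mm pad width fits, and use force feedback.

>>> drive_tool --commands "0 0 0 0 -10; 0 0 0 0 -10; 0 0 0 0 -10; 0 0 0 0 -10; 0 0 0 0 -10; 0 0 0 0 -10; 0 0 0 0 -10; 0 0 0 0 -10"

```text
time: 16.5
tool_pos: [0.4346, 0.3556, 0.2465]
tool_rot: [0.0, 0.105, 0.994, -0.0]
contact_force: [0.4, 0.3, -0.1]
gripper_width: -0.005
```

Run:
```python
from h import *
delta([.551,.2915,.16],87.7)
```

```text
t 16.5 pos [0.4346 0.3556 0.2465] yaw 77.9 zaxis [ 0. -0. -1.] turn -9.8 shift [-3.96 -1.98  2.89] F [ 0.4  0.3 -0.1] w -0.4 j [ 0.55 -0.11  1.74 -0.    1.5  -0.81]
```

>>> drive_tool --commands "0 0 0 0 -9.8; 0 -0.8 -0.4 0 0; 0 -1 -0.5 0 0; 0 -1 -0.5 0.2 0; 0 -0.8 -0.4 0.8 0; 0 -0.36 -0.18 0.9 0; 0 0 0 0.9 0; 0 0 0 0 0"

```text
time: 17.5
tool_pos: [0.5488, 0.2901, 0.1593]
tool_rot: [-0.003, 0.023, 1.0, -0.001]
contact_force: [-0.1, 1.1, 0.6]
gripper_width: -0.002
```

Run:
```python
from h import *
delta([.551,.2915,.108],87.7)
```

```text
t 17.5 pos [0.5488 0.2901 0.1593] yaw 87.37 zaxis [-0.005 -0.002 -1.   ] turn -0.3 shift [-0.08  0.05  1.71] F [-0.1  1.1  0.6] w -0.2 j [ 0.37  0.1   1.69 -0.    1.36 -1.16]
```

>>> drive_tool --commands "0 0 0 0 -0.3; 0 0 0 0 0; 0 0 0 0 0; 0 0 0 0.3 0; 0 0 0 0.3 0; 0 0 0 0.3 0; 0 0 0 0 0; 0 0 0 0 0"

```text
time: 18.5
tool_pos: [0.5497, 0.2917, 0.1353]
tool_rot: [0.0, 0.019, 1.0, 0.0]
contact_force: [-0.0, 0.8, -0.2]
gripper_width: -0.002
```

Run:
```python
from h import *
delta([.551,.2915,.107],87.7)
```

```text
t 18.5 pos [0.5497 0.2917 0.1353] yaw 87.77 zaxis [ 0.  0. -1.] turn 0.1 shift [-0.05 -0.01  0.94] F [-0.   0.8 -0.2] w -0.2 j [ 0.37  0.12  1.7   0.    1.32 -1.16]
```

>>> drive_tool --commands "0 -0.06 0 0.3 0; 0 0 0 0.25 0; 0 0 0 0.15 0; 0 0 0 0.1 0; 0 0 0 0.1 0; 0 0 0 0 0; 0 0 0 0 0; 0 0 0 0 0"

```text
time: 19.5
tool_pos: [0.5516, 0.2917, 0.1086]
tool_rot: [0.0, 0.019, 1.0, 0.0]
contact_force: [-0.3, 0.4, 0.6]
gripper_width: 0.001
```

>>> drive_tool --commands "0 0 0 0.06 0; 0 0 0 0.06 0; 0 0 0 0.06 0; 0 0 0 0.06 0; 0 0 0 0 0; 0 0 0 0 0; 0 0 0 0 0; 0 0 0 0 0"

```text
time: 20.5
tool_pos: [0.5521, 0.2919, 0.1037]
tool_rot: [0.001, 0.019, 1.0, 0.0]
contact_force: [-3.5, -1.8, 12.1]
gripper_width: -0.001
```

>>> drive_tool --commands "0 0 0 0.05 0; 0 0 0 0.04 0; 0 0 0 0 0; 0 0 0 0 0; 0 0 0 0 0; 0 0 0 0 0; 0 0 0 0 0; 0 0 0 0 0"

```text
time: 21.5
tool_pos: [0.5526, 0.292, 0.1035]
tool_rot: [0.001, 0.019, 1.0, 0.0]
contact_force: [-9.0, -3.6, 22.5]
gripper_width: 0.002
```

>>> drive_tool --commands "0 0 0 -0.15 0; 0 0 0 -0.2 0; 0 0 0 -0.5 0; 0 0 0 -0.8 0; 0 0 0 -1 0; 0 0 0 -1 0; 0 0 0 -1 0; 0 0 0 -0.5 0"

```text
time: 22.5
tool_pos: [0.5521, 0.2919, 0.2556]
tool_rot: [0.002, 0.019, 1.0, 0.001]
contact_force: [0.4, 0.3, -0.1]
gripper_width: 0.001
```

>>> drive_tool --commands "0 0.8 0.5 0 0; 0 1 0.5 0 0; 0 1 0.5 0 0; 0 1 0.5 0 0; 0 0.5 0.2 0 0; 0 0 0 0 0; 0 0 0 0 0; 0 0 0 0 0"

```text
time: 23.5
tool_pos: [0.4259, 0.3621, 0.2528]
tool_rot: [0.0, 0.02, 1.0, -0.0]
contact_force: [1.1, 0.2, -1.0]
gripper_width: 0.002
```

Run:
```python
from h import *
def wings(n,im,b):
    k=np.zeros(im.shape[:2],np.uint8);m=cv2.inRange(cv2.cvtColor(im,cv2.COLOR_BGR2HSV),(5,130,90),(18,255,255));k[b]=m[b]
    _,_,st,c=cv2.connectedComponentsWithStats(k);print(n,[(s.tolist(),q.round(1).tolist()) for s,q in zip(st[1:],c[1:]) if s[4]>20])
bs=(slice(180,230),slice(305,355));bt=(slice(195,245),slice(290,345))
e=cv2.imread("pics/e2.png")[:,:360]; wings("before",cv2.resize(e,(45,70),interpolation=cv2.INTER_AREA),(slice(None),slice(None)))
for n,b in(("scene",bs),("top",bt)):
    im=np.ascontiguousarray(manip.grab_frame(n)[:,:,::-1]);wings(n,im,b);cv2.imwrite(f"pics/f_{n}.png",im)
    if n=="scene":wings("after",cv2.resize(cv2.resize(im[185:255,310:355],None,fx=8,fy=8,interpolation=cv2.INTER_CUBIC),(45,70),interpolation=cv2.INTER_AREA),(slice(None),slice(None)))
delta([.551,.2915,.107],87.7)
```

```text
before [([24, 4, 15, 25, 216], [30.4, 15.5]), ([8, 13, 12, 23, 100], [13.8, 24.2])]
scene [([334, 190, 15, 25, 214], [340.7, 201.5]), ([318, 198, 12, 23, 101], [324.0, 209.5])]
after [([24, 5, 15, 25, 215], [30.7, 16.6]), ([8, 13, 12, 23, 102], [14.1, 24.6])]
top [([309, 211, 18, 7, 121], [317.8, 214.1]), ([308, 232, 19, 4, 71], [316.9, 233.6])]
t 23.6 pos [0.4257 0.3622 0.2528] yaw 87.71 zaxis [-0. -0. -1.] turn 0.0 shift [-4.27 -2.19  4.86] F [ 0.3 -0.2 -0.6] w -0.3 j [ 0.57 -0.12  1.74 -0.    1.52 -0.96]
```

```bash
python3 -c "
from plant import manip
manip.job_done()"
```

```text
the job is handed in; nothing more can be done
```

The orange clip is on the strips at the yellow mark, square to the edge, released and pushed down. I handed the job in at about 23.6 s. I moved only the orange clip and kept clear of the blue clip, the purple look-alike and the glue bottle.

- **Placing:** I pinched the wings open, set the clip over the edge and pressed with 26 N against a firm stop, then released it.
- **Re-seating:** After release the wing tops measured 2–4 mm higher than expected, so opening the fingers may have dragged the clip up. I pressed it down again with the fingers shut, at 22 N; it moved only 0.2 mm as the force rose from 12 to 22 N.
- **Last checks:** After that press the wings sat 0.4–1.1 pixels lower in the scene view, so the clip went down by roughly 1–2.5 mm. The top view after release showed the clip centred on the strips and square. The last reading had the arm clear, with almost no force on it.
- **Uncertain:** The height measurement disagreed slightly with the firm stop. I had used up my picture views, so I checked the final seating only by force and by pixel positions, not by eye.

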